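# Find the rocking corner of the wire-clamp plate and press its shim flat

## Task

The black clamp plate on the wire tester rocks on one of its four corners. Press gently with the fingertips on its corners, one at a time, until you have found the corner that gives, then press down the orange shim tab beside that corner until it lies fully flat. Leave the other three tabs up, do not lift or shift the plate, and leave everything else where it is.

Things in the scene. Friction and masses are not known exactly. Their poses are not given: they have to be found in the camera images.
- tester: low cream instrument housing, 300 x 300 x 50 mm high, fixed. Origin under its centre on the table; +x from its dark blue panel (on its near side) to its far side, +y to its left, z up. On its flat top (z 50 mm) stand four feet at x = +-88, y = +-58 mm. They look alike: three are solid, one (bad_foot) gives way; which corner it is under is not known.
- plate: loose black plate 220 (x) x 160 (y) x 12 mm, 0.9 kg, level on the feet; origin at the centre of its underside; its top is 76 mm above the table. A wire clamp with ball lever in its middle rises 65 mm above it, within 35 mm of the centre. A sound corner stays put when pressed (under 1 mm); the corner on the bad foot goes down 4 mm at 3 to 4 N, then stops, and springs back. Press with 6 to 10 N.
- corner_near_left (a point): point on the plate's top face above a foot, at the corner nearest the instrument panel, left; 22 mm from either edge. The place to press to try this corner.
- corner_near_right (a point): point on the plate's top face above a foot, at the corner nearest the instrument panel, right; 22 mm from either edge. The place to press to try this corner.
- corner_far_left (a point): point on the plate's top face above a foot, at the corner away from the panel, left; 22 mm from either edge. The place to press to try this corner.
- corner_far_right (a point): point on the plate's top face above a foot, at the corner away from the panel, right; 22 mm from either edge. The place to press to try this corner.
- tab_near_left (a point): point on the orange pad of the brass shim tab beside the corner nearest the instrument panel, left. The tab is 32 mm wide (tester's x) and reaches 52 mm outward (+y) from a hinge 6 mm outside the plate's edge; the point is 38 mm from the hinge. Raised at the start; when flat the point is 60 mm above the table. 7 to 10 N here turn it down; it stays where left.
- tab_near_right (a point): point on the orange pad of the brass shim tab beside the corner nearest the instrument panel, right. The tab is 32 mm wide (tester's x) and reaches 52 mm outward (-y) from a hinge 6 mm outside the plate's edge; the point is 38 mm from the hinge. Raised at the start; when flat the point is 60 mm above the table. 7 to 10 N here turn it down; it stays where left.
- tab_far_left (a point): point on the orange pad of the brass shim tab beside the corner away from the panel, left. The tab is 32 mm wide (tester's x) and reaches 52 mm outward (+y) from a hinge 6 mm outside the plate's edge; the point is 38 mm from the hinge. Raised at the start; when flat the point is 60 mm above the table. 7 to 10 N here turn it down; it stays where left.
- tab_far_right (a point): point on the orange pad of the brass shim tab beside the corner away from the panel, right. The tab is 32 mm wide (tester's x) and reaches 52 mm outward (-y) from a hinge 6 mm outside the plate's edge; the point is 38 mm from the hinge. Raised at the start; when flat the point is 60 mm above the table. 7 to 10 N here turn it down; it stays where left.
- shim_near_left (a joint): angle of the tab nearest the instrument panel, left, rad above flat: 0 is flat (hard stop), 0.36 to 0.46 at the start. Stiff hinge (0.25 N m friction). When flat its inner end takes up the gap under that corner of the plate.
- shim_near_right (a joint): angle of the tab nearest the instrument panel, right, rad above flat: 0 is flat (hard stop), 0.36 to 0.46 at the start. Stiff hinge (0.25 N m friction). When flat its inner end takes up the gap under that corner of the plate.
- shim_far_left (a joint): angle of the tab away from the panel, left, rad above flat: 0 is flat (hard stop), 0.36 to 0.46 at the start. Stiff hinge (0.25 N m friction). When flat its inner end takes up the gap under that corner of the plate.
- shim_far_right (a joint): angle of the tab away from the panel, right, rad above flat: 0 is flat (hard stop), 0.36 to 0.46 at the start. Stiff hinge (0.25 N m friction). When flat its inner end takes up the gap under that corner of the plate.
- weight: small brass test weight, 26 mm across, 31 mm tall, standing on the tester's deck half-way along its left side between the two tabs; stays where it is. Origin at the centre of its underside
- collar: small steel ring, 28 mm across, 12 mm tall, on the deck half-way along its right side between the two tabs; stays where it is. Origin at the centre of its underside
- spool: copper-coloured wire spool, 72 mm across, 50 mm tall, on the table; stays where it is. Origin at the centre of its underside
- mug: blue mug, 80 mm across, 90 mm tall, on the table; stays where it is. Origin at the centre of its underside
- screwdriver: screwdriver lying on the table; stays where it is. Origin at the centre of its underside, axis x along the tool
- wrench: open-ended wrench lying on the table; stays where it is. Origin at the centre of its underside, axis x along the tool

How it is judged:
On the way, in this order (a step that is already met when the one before it is completed fails the run):
1. the fingers press on the plate and its rocking corner goes down at least 2.5 mm (contact force between the fingers and plate above 1 N and ((horizontal distance between bad_foot_c0 and corner_near_left below 0.04 m and z of corner_near_left in the frame of tester below 0.0735 m) or (horizontal distance between bad_foot_c0 and corner_near_right below 0.04 m and z of corner_near_right in the frame of tester below 0.0735 m) or (horizontal distance between bad_foot_c0 and corner_far_left below 0.04 m and z of corner_far_left in the frame of tester below 0.0735 m) or (horizontal distance between bad_foot_c0 and corner_far_right below 0.04 m and z of corner_far_right in the frame of tester below 0.0735 m))), for 0.1 s.
2. the shim tab beside the rocking corner is pressed flat, the other three still up (((horizontal distance between bad_foot_c0 and corner_near_left below 0.04 m and value of joint shim_near_left below 0.06 rad and value of joint each of shim_near_right, shim_far_left, shim_far_right above 0.28 rad) or (horizontal distance between bad_foot_c0 and corner_near_right below 0.04 m and value of joint shim_near_right below 0.06 rad and value of joint each of shim_near_left, shim_far_left, shim_far_right above 0.28 rad) or (horizontal distance between bad_foot_c0 and corner_far_left below 0.04 m and value of joint shim_far_left below 0.06 rad and value of joint each of shim_near_left, shim_near_right, shim_far_right above 0.28 rad) or (horizontal distance between bad_foot_c0 and corner_far_right below 0.04 m and value of joint shim_far_right below 0.06 rad and value of joint each of shim_near_left, shim_near_right, shim_far_left above 0.28 rad))), for 0.2 s.
At the end, for the whole second after the job is handed in: the tab beside the rocking corner lies within 0.06 rad of flat, the other three tabs stand more than 0.28 rad up, the plate is level (0.02 rad), at rest and within 12 mm of where it started, and no other object has moved more than 30 mm (((horizontal distance between bad_foot_c0 and corner_near_left below 0.04 m and value of joint shim_near_left below 0.06 rad and value of joint each of shim_near_right, shim_far_left, shim_far_right above 0.28 rad) or (horizontal distance between bad_foot_c0 and corner_near_right below 0.04 m and value of joint shim_near_right below 0.06 rad and value of joint each of shim_near_left, shim_far_left, shim_far_right above 0.28 rad) or (horizontal distance between bad_foot_c0 and corner_far_left below 0.04 m and value of joint shim_far_left below 0.06 rad and value of joint each of shim_near_left, shim_near_right, shim_far_right above 0.28 rad) or (horizontal distance between bad_foot_c0 and corner_far_right below 0.04 m and value of joint shim_far_right below 0.06 rad and value of joint each of shim_near_left, shim_near_right, shim_far_left above 0.28 rad)) and distance of plate from where it was at the start of the episode below 0.012 m and angle between plate's own z axis and vertical below 0.02 rad and linear speed of plate below 0.02 m/s and distance of each of weight, collar, spool, mug, screwdriver, wrench from where it was at the start of the episode below 0.03 m); the robot touches nothing.
It fails at once if a tab beside a sound corner is pressed down (below 0.28 rad) ((not (horizontal distance between bad_foot_c0 and corner_near_left below 0.04 m) and value of joint shim_near_left below 0.28 rad) or (not (horizontal distance between bad_foot_c0 and corner_near_right below 0.04 m) and value of joint shim_near_right below 0.28 rad) or (not (horizontal distance between bad_foot_c0 and corner_far_left below 0.04 m) and value of joint shim_far_left below 0.28 rad) or (not (horizontal distance between bad_foot_c0 and corner_far_right below 0.04 m) and value of joint shim_far_right below 0.28 rad)).
It fails at once if the plate is lifted or shifted by more than 15 mm (distance of plate from where it was at the start of the episode above 0.015 m).
It fails at once if the plate or a tab is pressed with more than 80 N (contact force between the fingers and plate above 80 N or contact force between the fingers and tester above 80 N).
It fails at once if a bystander is moved by more than 30 mm (distance of any of weight, collar, spool, mug, screwdriver, wrench from where it was at the start of the episode above 0.03 m).
It also fails if it takes over 58 s, if anything falls off the work surface, if the arm or the gripper's body presses on something with over 40 N, if the wrist force passes 120 N, or if a joint passes its speed limit or range.

## Robot

A 6-joint arm with a two-finger parallel gripper is mounted at the origin on the work surface. World frame = base frame: x ahead of the robot, y to its left, z up, the work surface at z = 0. Lengths are in m, angles in rad, forces in N, time in s.
With the tool pointing down it reaches from about 0.35 to 0.775 m from the base axis. Payload 7.3 kg.
Tool frame: the origin (TCP) lies at the very end of the fingers, on their centre line; the grasp point (between the pads) lies 19 mm behind it (pinch_z is the distance from the TCP to the grasp point, in m); z points along the fingers, y is the line along which they close (so a half turn about z gives the same grasp; the last joint's range is limited). The gripper opens to 92 mm and grips with 3 to 60 N. Pads are 19 mm wide; open, the fingers measure 130 mm over their backs; the gripper's body (75 mm by 190 mm) begins 47 mm behind the grasp point.
Start: joints at [-1.373, 0.342, 1.524, -0, 1.275, -0.146], TCP at [0.177, -0.494, 0.227] pointing down, gripper open.
Joint ranges: [-2.53, 2.53], [-0.77, 2.02], [0.04, 2.7], [-1, 4.14], [0.28, 2.66], [-3.11, 3.11]. Speed limits (rad/s): [2.57, 2.57, 3.14, 3.14, 3.14, 3.14].

## Interface

Orientations are given as [roll, pitch, yaw] about the fixed x, y, z axes, in that order (R = Rz(yaw) Ry(pitch) Rx(roll)).
In Python, from cell import * gives the robot as it stands.
- The arm moves only by the tool arm_command, never from a script. Its arguments are lists of equal length, an entry for each row: "fingers": the gripper command: -1 is fully open, 1 is shut, values between are in proportion; "travel": the shift along the tool's x, y, z in m, a list of three; "dr": the turn, a rotation vector about the tool's x, y, z in degrees, a list of three. In form: {"fingers": [fingers, ...], "travel": [[x, y, z], ...], "dr": [[wx, wy, wz], ...]}. A call has 1 to 8 rows; each row is the pose to reach, as a shift and turn from the pose commanded when the call began, along the tool's axes at that moment; what a row does not reach only later rows make up. A row lasts 1/12 s, in which the tool goes at most 41.7 mm and 7.16 degrees, less where a joint would pass 70% of its speed; a pose out of reach is approached as far as the arm can. A call with a gripper value outside its range is refused whole. The fingers move at their own pace and stop on an object; "squeeze" is the grip in N (left out, the last holds). Time passes only in rows, so rows that repeat a pose let the fingers close. It gives the time, the measured TCP pose, the force, the opening and the grip force at its end, in the units of the state.
- observe(): the state, without advancing time (a new reading comes with each control period).
- read_camera(name): name is "scene" or "side" or "wrist"; returns a dict with "color" (400x640x3 uint8, blue, green, red), "z_map" (400x640 float32, m along the optical axis (not along the pixel's ray), 0 where there is no reading), "fx", "fy", "cx", "cy" (pixels), "R" (3x3) and "t" (3): a world point X has camera coordinates R X + t. Camera axes: x right, y down, z forward; pixel columns grow to the right and rows downward; lengths in m; the calibration is good to about 2 mm. A picture is of the moment at which its call begins.
- hand_in(): hands the job in; it is judged then, once.
The state is a dict: "time": time; "qpos": joint angles; "qvel": joint speeds; "joint_efforts": joint torques, N m; "tool_pos": TCP position; "tool_rot": TCP orientation; "contact_force": force on the tool from outside, world axes, zero at the start; "torque": the same for the moment, N m; "opening": finger opening in m; "grip_force": force on a finger pad.
Only numpy, scipy, OpenCV 4.12 (cv2) and the standard library are available. Lean on these libraries where they do the work, as an engineer would, in place of code of your own. Each camera call takes 0.05 s, during which the arm holds its last target. There are 200 camera calls.

## Working session

There is one attempt and no reset: what is moved stays moved. The work goes in short steps, Python scripts to look and compute and a tool call to move; the robot and the scene stay as the last step left them, time stands still between calls to the robot, and variables do not carry over. Pictures are saved under pics/ and viewed, at most 10 in all, crops included, and the job is handed in when it is done.

Besides the shell and the picture viewer there is one more tool, called after "Emit:" by a JSON object that holds its "api" and its "payload". arm_command: Moves the arm, as the interface text tells. Its arguments: {"type":"object","properties":{"fingers":{"type":"array","items":{"type":"number"}},"travel":{"type":"array","items":{"type":"array","items":{"type":"number"}}},"dr":{"type":"array","items":{"type":"array","items":{"type":"number"}}},"squeeze":{"type":"number"}},"required":["fingers","travel","dr"]}

```bash
mkdir -p pics; ls; python3 - <<'E'
from cell import *
import cv2
for n in ("scene","side"):
    c=read_camera(n); cv2.imwrite(f"pics/{n}0.png",c["color"]); print(n,c["fx"],c["cx"],c["cy"],c["R"],c["t"])
s=observe();print({k:s[k] for k in("time","tool_pos","tool_rot","contact_force","opening")})
E
```

```text
pics
scene 411.74316091831327 328.16950237578266 196.45950548141752 [[ 0.06391989  0.99795272  0.00214993]
 [ 0.60189201 -0.03683323 -0.7977276 ]
 [-0.79601524  0.05228469 -0.60301414]] [-0.02697462 -0.29323507  1.534958  ]
side 396.4695567410892 316.02767752353367 199.95162636833012 [[-0.98296634 -0.18320176 -0.01463896]
 [-0.13077778  0.75319876 -0.64466177]
 [ 0.12912922 -0.63176636 -0.76432775]] [0.53322876 0.12500465 1.29268026]
{'time': 0.1, 'tool_pos': array([ 0.17690462, -0.49390558,  0.22613012]), 'tool_rot': array([-3.14024935e+00, -2.03418544e-04,  3.43758857e-01]), 'contact_force': array([ 0.68457347, -0.92983986, -0.86931093]), 'opening': 0.09199579482066762}
```

View pics/scene0.png

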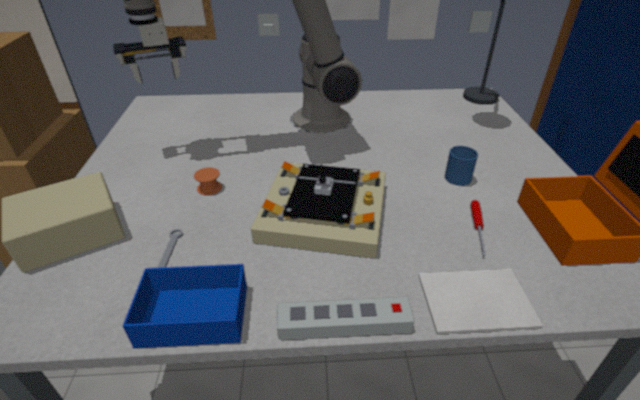

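View pics/side0.png

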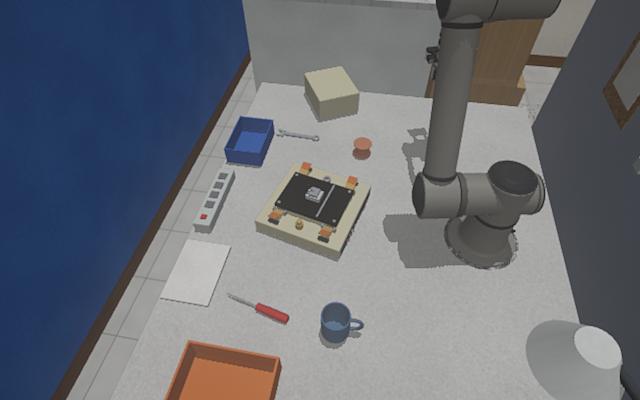

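The plate is at about (322,193) in the scene view and (315,200) in the side view. The brass weight at (369,198) is on the +y side, so tester +x points roughly along world +x. Next I'll fit the plate from the depth.

```bash
cat > h.py <<'E'
from cell import *
import cv2, numpy as np
def pts(c):
    v,u=np.mgrid[:400,:640]; z=c["z_map"]
    P=np.stack([(u-c["cx"])/c["fx"]*z,(v-c["cy"])/c["fy"]*z,z],-1)
    return (P-c["t"])@c["R"]
def proj(c,X):
    p=np.asarray(X)@c["R"].T+c["t"]; return p[...,0]/p[...,2]*c["fx"]+c["cx"],p[...,1]/p[...,2]*c["fy"]+c["cy"]
E
python3 - <<'E'
from h import *
for n in("scene","side"):
    c=read_camera(n); W=pts(c); col=c["color"].max(2); ok=c["z_map"]>0
    box=(W[...,0]>.3)&(W[...,0]<.8)&(abs(W[...,1])<.3)&ok
    m=box&(W[...,2]>.066)&(W[...,2]<.086)&(col<70)
    k,l,st,ce=cv2.connectedComponentsWithStats(m.astype(np.uint8)); i=1+st[1:,4].argmax()
    Q=W[l==i]; print(n,"plate",len(Q),Q[:,2].mean(),cv2.minAreaRect(Q[:,:2].astype(np.float32)*1000))
    m=box&(W[...,2]>.035)&(W[...,2]<.09); k,l,st,ce=cv2.connectedComponentsWithStats(m.astype(np.uint8)); i=1+st[1:,4].argmax()
    Q=W[l==i]; print("tester",cv2.minAreaRect(Q[:,:2].astype(np.float32)*1000))
    hsv=cv2.cvtColor(c["color"],cv2.COLOR_BGR2HSV)
    m=box&(W[...,2]>.05)&(hsv[...,0]>5)&(hsv[...,0]<20)&(hsv[...,1]>190)&(hsv[...,2]>120)
    k,l,st,ce=cv2.connectedComponentsWithStats(m.astype(np.uint8))
    for j in range(1,k):
        if st[j,4]>15: print("orange",ce[j].round(),st[j,4],W[l==j].mean(0).round(3))
    cv2.imwrite(f"pics/{n}1.png",cv2.resize(c["color"][140:270,240:400],None,fx=4,fy=4,interpolation=2))
E
```

```text
scene plate 2899 0.07537014956225616 ((556.1465454101562, -19.746238708496094), (160.32644653320312, 220.6708984375), 76.19544219970703)
tester ((554.8426513671875, -19.587966918945312), (299.8832702636719, 303.0985107421875), 76.40010070800781)
orange [287. 166.] 51 [ 0.444 -0.114  0.076]
orange [373. 175.] 48 [0.499 0.115 0.075]
orange [269. 205.] 78 [ 0.614 -0.156  0.076]
orange [367. 217.] 80 [0.67  0.076 0.073]
side plate 2039 0.07717433552092257 ((550.6441040039062, -17.23143768310547), (161.05992126464844, 221.21421813964844), 75.24327087402344)
tester ((547.3861083984375, -19.78314208984375), (303.86407470703125, 305.3493957519531), 76.14669799804688)
```

View pics/scene1.png

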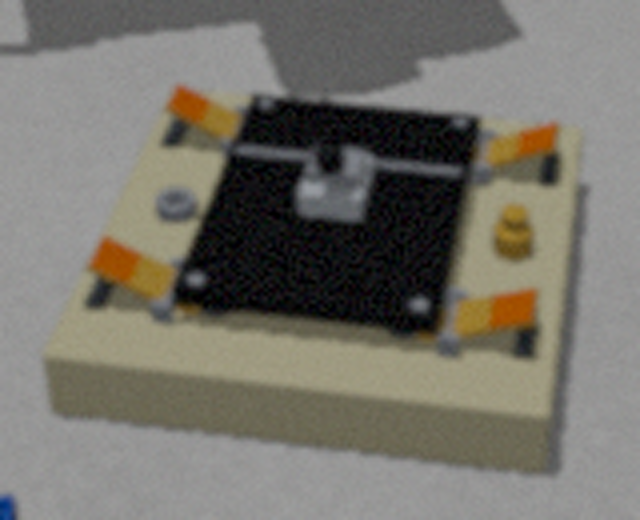

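View pics/side1.png

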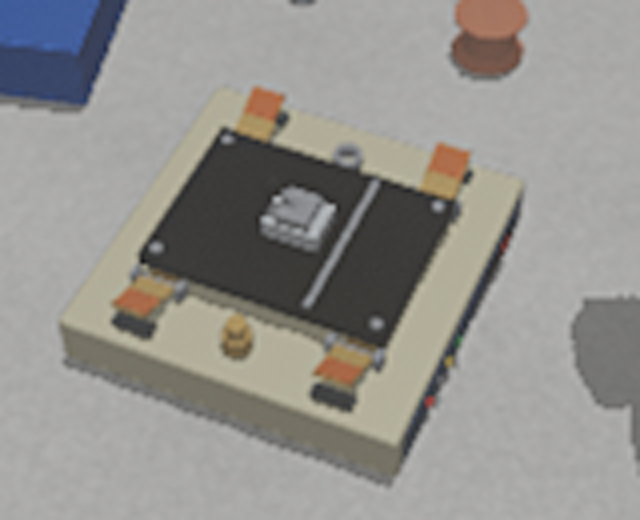

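The tester yaw is about -13.8°, with the plate centre near (0.5535, -0.0185). In the crops the corner screws, the tabs and the low wire across the plate's near part are clear. I'll close the fingers and line tool x up with tester x, so the gripper body misses the clamp.

```bash
cat >> h.py <<'E'
from scipy.spatial.transform import Rotation as Ro
YAW=np.radians(-13.8); C=np.array([.5535,-.0185])
def T(x,y): return C+np.array([[np.cos(YAW),-np.sin(YAW)],[np.sin(YAW),np.cos(YAW)]])@[x/1000,y/1000]
def go(xy,z):
    s=observe(); R=Ro.from_euler("xyz",s["tool_rot"]); G=Ro.from_euler("xyz",[np.pi,0,YAW])
    print("t",s["time"],"tcp",s["tool_pos"].round(4),"F",s["contact_force"].round(2),"travel",R.inv().apply(np.r_[xy,z]-s["tool_pos"]).round(4),"dr",np.degrees((R.inv()*G).as_rotvec()).round(2))
E
python3 -c "
from h import *
go(T(-88,-57),.227)"
```

```text
t 0.2 tcp [ 0.1769 -0.4941  0.2263] F [ 0.02  0.13 -0.05] travel [ 4.100e-01 -3.218e-01 -4.000e-04] dr [-5.00e-02  1.00e-02  3.35e+01]
```

Emit:
{"api": "arm_command", "payload": {"fingers": [1,1,1,1,1,1,1,1], "travel": [[0.041,-0.032,0],[0.08,-0.064,0],[0.12,-0.096,0],[0.16,-0.128,0],[0.19,-0.15,0],[0.22,-0.172,0],[0.25,-0.195,0],[0.25,-0.195,0]], "dr": [[0,0,5],[0,0,10],[0,0,15],[0,0,20],[0,0,25],[0,0,30],[0,0,33.5],[0,0,33.5]]}}

```text
time: 0.87
tool_pos: [0.3477, -0.2233, 0.2268]
tool_rot: [-3.141, -0.0, -0.243]
contact_force: [-0.2, -0.1, -1.0]
opening: 0.0429
grip_force: 0.0
```

```bash
python3 -c "
from h import *
go(T(-88,-57),.13)"
```

```text
t 0.8667 tcp [ 0.3477 -0.2233  0.2268] F [-0.19 -0.05 -0.98] travel [ 0.0626 -0.191   0.097 ] dr [-0.05 -0.02 -0.12]
```

Emit:
{"api": "arm_command", "payload": {"fingers": [1,1,1,1,1,1,1,1], "travel": [[0.013,-0.038,0],[0.025,-0.076,0],[0.038,-0.114,0],[0.05,-0.15,0],[0.0625,-0.191,0.01],[0.0625,-0.191,0.045],[0.0625,-0.191,0.07],[0.0625,-0.191,0.07]], "dr": [[0,0,0],[0,0,0],[0,0,0],[0,0,0],[0,0,0],[0,0,0],[0,0,0],[0,0,0]]}}

```text
time: 1.53
tool_pos: [0.4501, -0.054, 0.1525]
tool_rot: [-3.141, 0.009, -0.239]
contact_force: [-0.6, 0.4, -1.2]
opening: 0.0002
grip_force: 0.0
```

```bash
python3 -c "
from h import *
go(T(-88,-57),.08)
c=read_camera('wrist'); im=c['color'].copy()
s=observe()
for X in [(*T(-88,-58),.076),(*T(-110,-80),.076),(*T(-110,80),.076),(*T(110,-80),.076),(*T(110,80),.076),(*T(88,58),.076)]:
    u,v=proj(c,X); print(u,v)
    if abs(u)<2000 and abs(v)<2000: cv2.circle(im,(int(u),int(v)),4,(0,255,0),1)
u,v=proj(c,s['tool_pos']);cv2.circle(im,(int(u),int(v)),4,(0,0,255),1)
cv2.imwrite('pics/w0.png',im)"
```

```text
t 1.5333 tcp [ 0.4501 -0.054   0.1525] F [-0.63  0.44 -1.21] travel [ 0.0046 -0.0022  0.0725] dr [-0.02  0.53  0.12]
316.07452506030364 198.42799775186654
340.8423637876635 222.1842296010463
160.64573979131526 221.85128596379928
348.9454939051425 -85.2349734582439
109.29209583992423 -85.94458597779797
147.8268190550552 -46.225702089310204
```

View pics/w0.png

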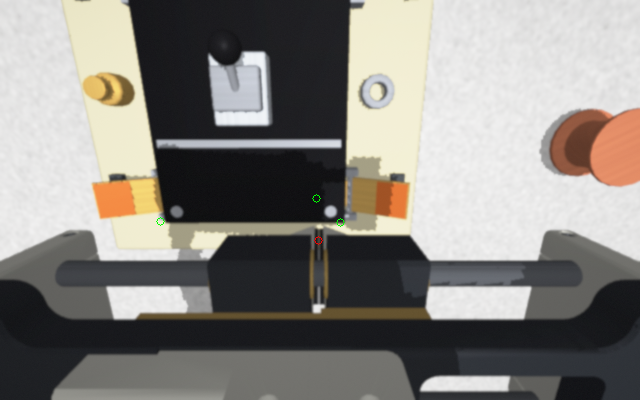

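The wrist view shows the near-right corner at about (346,221), against a prediction of (341,222), so the plate pose is good to about 3 mm. The press point is clear, so I'll go down.

```bash
sed -i 's/C=np.array(.*)$/C=np.array([.5535,-.0205])/' h.py; python3 -c "
from h import *
go(T(-88,-57),.08)"
```

```text
t 1.5833 tcp [ 0.4513 -0.055   0.155 ] F [ 0.21 -0.73  1.62] travel [ 0.0034 -0.0009  0.0749] dr [-0.01  0.33  0.05]
```

Emit:
{"api": "arm_command", "payload": {"fingers": [1,1,1,1], "travel": [[0.004,0,0.03],[0.004,0,0.06],[0.004,0,0.069],[0.004,0,0.069]], "dr": [[0,0,0],[0,0,0],[0,0,0],[0,0,0]]}}

```text
time: 1.92
tool_pos: [0.456, -0.0572, 0.0872]
tool_rot: [-3.142, 0.003, -0.242]
contact_force: [-0.5, -0.1, -0.2]
opening: 0.0003
grip_force: 0.0
```

Emit:
{"api": "arm_command", "payload": {"fingers": [1,1,1,1,1,1], "travel": [[0,0,0.002],[0,0,0.004],[0,0,0.006],[0,0,0.007],[0,0,0.007],[0,0,0.007]], "dr": [[0,0,0],[0,0,0],[0,0,0],[0,0,0],[0,0,0],[0,0,0]]}}

```text
time: 2.42
tool_pos: [0.457, -0.0569, 0.0811]
tool_rot: [3.141, -0.001, -0.241]
contact_force: [0.8, -0.2, -0.4]
opening: 0.0005
grip_force: 0.0
```

Emit:
{"api": "arm_command", "payload": {"fingers": [1,1,1,1,1,1], "travel": [[0,0,0.002],[0,0,0.003],[0,0,0.004],[0,0,0.005],[0,0,0.006],[0,0,0.006]], "dr": [[0,0,0],[0,0,0],[0,0,0],[0,0,0],[0,0,0],[0,0,0]]}}

```text
time: 2.92
tool_pos: [0.4566, -0.0569, 0.0746]
tool_rot: [3.141, 0.0, -0.241]
contact_force: [-2.2, -1.1, 2.3]
opening: 0.0003
grip_force: 1.8
```

Emit:
{"api": "arm_command", "payload": {"fingers": [1,1,1,1], "travel": [[0,0,0.001],[0,0,0.001],[0,0,0.001],[0,0,0.001]], "dr": [[0,0,0],[0,0,0],[0,0,0],[0,0,0]]}}

```text
time: 3.25
tool_pos: [0.4566, -0.0569, 0.0738]
tool_rot: [3.141, 0.0, -0.241]
contact_force: [-2.6, -0.7, 4.1]
opening: 0.0006
grip_force: 2.1
```

Emit:
{"api": "arm_command", "payload": {"fingers": [1,1,1,1], "travel": [[0,0,0.001],[0,0,0.002],[0,0,0.002],[0,0,0.002]], "dr": [[0,0,0],[0,0,0],[0,0,0],[0,0,0]]}}

```text
time: 3.58
tool_pos: [0.4567, -0.057, 0.0724]
tool_rot: [3.141, -0.0, -0.241]
contact_force: [-6.7, -2.1, 13.1]
opening: 0.0006
grip_force: 6.6
```

Emit:
{"api": "arm_command", "payload": {"fingers": [1,1,1,1], "travel": [[0,0,0.001],[0,0,0.001],[0,0,0.001],[0,0,0.001]], "dr": [[0,0,0],[0,0,0],[0,0,0],[0,0,0]]}}

```text
time: 3.92
tool_pos: [0.4567, -0.057, 0.0722]
tool_rot: [3.141, -0.001, -0.241]
contact_force: [-8.9, -1.6, 22.8]
opening: 0.0002
grip_force: 11.1
```

The near-right corner gave about 4 mm at around 4 N and then stopped at z ≈ 72 mm. I'll press near-left as a reference.

Emit:
{"api": "arm_command", "payload": {"fingers": [1,1,1,1,1,1,1,1], "travel": [[0,0,-0.01],[0,0,-0.03],[0,-0.04,-0.035],[0,-0.08,-0.035],[0,-0.114,-0.035],[0,-0.114,-0.02],[0,-0.114,-0.01],[0,-0.114,-0.008]], "dr": [[0,0,0],[0,0,0],[0,0,0],[0,0,0],[0,0,0],[0,0,0],[0,0,0],[0,0,0]]}}

```text
time: 4.58
tool_pos: [0.4831, 0.055, 0.077]
tool_rot: [3.142, 0.003, -0.239]
contact_force: [-0.5, -0.9, 0.4]
opening: 0.0002
grip_force: 0.0
```

Emit:
{"api": "arm_command", "payload": {"fingers": [1,1,1,1], "travel": [[0,0,0.001],[0,0,0.001],[0,0,0.001],[0,0,0.001]], "dr": [[0,0,0],[0,0,0],[0,0,0],[0,0,0]]}}

```text
time: 4.92
tool_pos: [0.4844, 0.0535, 0.0782]
tool_rot: [-3.141, -0.001, -0.242]
contact_force: [0.2, 1.1, -0.5]
opening: 0.0003
grip_force: 0.0
```

Emit:
{"api": "arm_command", "payload": {"fingers": [1,1,1,1,1], "travel": [[0,0,0.001],[0,0,0.002],[0,0,0.002],[0,0,0.002],[0,0,0.002]], "dr": [[0,0,0],[0,0,0],[0,0,0],[0,0,0],[0,0,0]]}}

```text
time: 5.33
tool_pos: [0.4843, 0.0537, 0.0763]
tool_rot: [3.141, -0.001, -0.241]
contact_force: [-0.6, -1.3, 6.0]
opening: 0.0007
grip_force: 2.9
```

Emit:
{"api": "arm_command", "payload": {"fingers": [1,1,1], "travel": [[0,0,0.001],[0,0,0.001],[0,0,0.001]], "dr": [[0,0,0],[0,0,0],[0,0,0]]}}

```text
time: 5.58
tool_pos: [0.4843, 0.0537, 0.0761]
tool_rot: [3.141, -0.002, -0.241]
contact_force: [-4.2, -1.8, 14.5]
opening: 0.0007
grip_force: 7.5
```

```bash
python3 -c "
from h import *
go(T(-88,-124),.125)"
```

```text
t 5.5833 tcp [0.4843 0.0537 0.0761] F [-4.2  -1.81 14.55] travel [-0.0031  0.1795 -0.0488] dr [ 0.01 -0.09  0.  ]
```

Near-left holds: 76.1 mm at 14.5 N. So the bad corner is near-right. Next I'll move over its tab and press it.

Emit:
{"api": "arm_command", "payload": {"fingers": [1,1,1,1,1,1,1,1], "travel": [[0,0,-0.01],[0,0,-0.045],[-0.003,0.04,-0.045],[-0.003,0.08,-0.045],[-0.003,0.12,-0.045],[-0.003,0.16,-0.045],[-0.003,0.18,-0.045],[-0.003,0.18,-0.03]], "dr": [[0,0,0],[0,0,0],[0,0,0],[0,0,0],[0,0,0],[0,0,0],[0,0,0],[0,0,0]]}}

```text
time: 6.25
tool_pos: [0.4391, -0.1246, 0.1066]
tool_rot: [3.14, -0.006, -0.245]
contact_force: [1.5, -0.4, -0.6]
opening: 0.0001
grip_force: 0.0
```

Emit:
{"api": "arm_command", "payload": {"fingers": [1,1,1], "travel": [[0,0,0],[0,0,0],[0,0,0]], "dr": [[0,0,0],[0,0,0],[0,0,0]]}}

```text
time: 6.5
tool_pos: [0.4382, -0.1197, 0.1049]
tool_rot: [-3.141, 0.0, -0.24]
contact_force: [0.1, -0.6, 0.8]
opening: 0.0007
grip_force: 0.0
```

```bash
python3 -c "
from h import *
go(T(-88,-124),.08)"
```

```text
t 6.5 tcp [ 0.4382 -0.1197  0.1049] F [ 0.12 -0.64  0.78] travel [0.0003 0.0002 0.0249] dr [-0.01  0.01  0.04]
```

Emit:
{"api": "arm_command", "payload": {"fingers": [1,1,1,1,1,1,1,1], "travel": [[0,0,0.01],[0,0,0.018],[0,0,0.022],[0,0,0.026],[0,0,0.03],[0,0,0.033],[0,0,0.036],[0,0,0.036]], "dr": [[0,0,0],[0,0,0],[0,0,0],[0,0,0],[0,0,0],[0,0,0],[0,0,0],[0,0,0]]}}

```text
time: 7.17
tool_pos: [0.4387, -0.1207, 0.069]
tool_rot: [3.14, -0.002, -0.24]
contact_force: [-0.8, -1.0, 2.4]
opening: 0.0004
grip_force: 0.9
```

Emit:
{"api": "arm_command", "payload": {"fingers": [1,1,1,1,1,1,1,1], "travel": [[0,0,0.002],[0,0,0.004],[0,0,0.006],[0,0,0.007],[0,0,0.008],[0,0,0.009],[0,0,0.009],[0,0,0.009]], "dr": [[0,0,0],[0,0,0],[0,0,0],[0,0,0],[0,0,0],[0,0,0],[0,0,0],[0,0,0]]}}

```text
time: 7.83
tool_pos: [0.4388, -0.1209, 0.0603]
tool_rot: [3.14, -0.002, -0.24]
contact_force: [-0.5, -4.3, 5.0]
opening: 0.0001
grip_force: 2.6
```

Emit:
{"api": "arm_command", "payload": {"fingers": [1,1,1,1], "travel": [[0,0,0.001],[0,0,0.002],[0,0,0.002],[0,0,0.002]], "dr": [[0,0,0],[0,0,0],[0,0,0],[0,0,0]]}}

```text
time: 8.17
tool_pos: [0.439, -0.121, 0.0594]
tool_rot: [3.14, -0.003, -0.24]
contact_force: [-4.5, -3.5, 19.4]
opening: 0.0004
grip_force: 9.5
```

Emit:
{"api": "arm_command", "payload": {"fingers": [1,1,1,1], "travel": [[0,0,0.001],[0,0,0.001],[0,0,0.001],[0,0,0.001]], "dr": [[0,0,0],[0,0,0],[0,0,0],[0,0,0]]}}

```text
time: 8.5
tool_pos: [0.4391, -0.121, 0.0591]
tool_rot: [3.14, -0.003, -0.24]
contact_force: [-6.4, -2.0, 27.1]
opening: 0.0003
grip_force: 13.4
```

The tab is at its hard stop: z ≈ 59 mm, 27 N. I'll lift off and check.

Emit:
{"api": "arm_command", "payload": {"fingers": [1,1,1,1,1,1,1,1], "travel": [[0,0,-0.01],[0,0,-0.05],[0,0,-0.09],[0,0.03,-0.12],[-0.02,0.07,-0.13],[-0.03,0.1,-0.13],[-0.03,0.1,-0.13],[-0.03,0.1,-0.13]], "dr": [[0,0,0],[0,0,0],[0,0,0],[0,0,0],[0,0,0],[0,0,0],[0,0,0],[0,0,0]]}}

```text
time: 9.17
tool_pos: [0.3844, -0.211, 0.1868]
tool_rot: [-3.141, -0.0, -0.244]
contact_force: [0.7, 1.0, -0.8]
opening: 0.0005
grip_force: 0.0
```

```bash
python3 - <<'E'
from h import *
c=read_camera("scene"); W=pts(c)
hsv=cv2.cvtColor(c["color"],cv2.COLOR_BGR2HSV)
m=(W[...,0]>.3)&(W[...,0]<.8)&(abs(W[...,1])<.3)&(W[...,2]>.05)&(hsv[...,0]>5)&(hsv[...,0]<20)&(hsv[...,1]>190)&(hsv[...,2]>120)
k,l,st,ce=cv2.connectedComponentsWithStats(m.astype(np.uint8))
for j in range(1,k):
    if st[j,4]>15: print("orange",ce[j].round(),st[j,4],W[l==j].mean(0).round(3))
d=read_camera("side")
cv2.imwrite("pics/end.png",np.hstack([cv2.resize(x["color"][140:270,250:400],None,fx=2.6,fy=2.6,interpolation=2) for x in(c,d)]))
E
```

```text
orange [373. 175.] 45 [0.499 0.116 0.075]
orange [269. 205.] 78 [ 0.614 -0.156  0.076]
orange [367. 217.] 79 [0.67  0.076 0.073]
```

View pics/end.png

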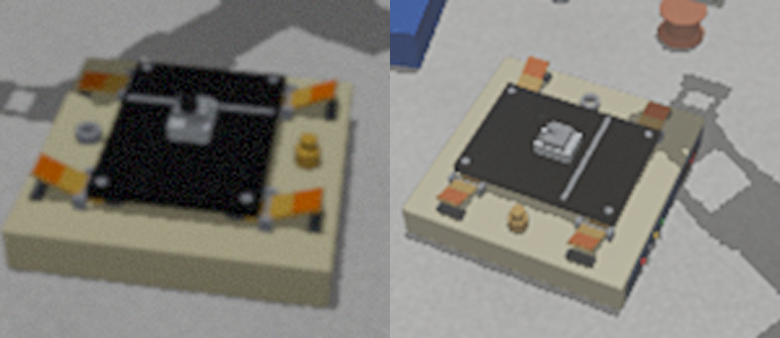

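The near-right tab, at (105,80) in the left half and in the gripper's shadow, lies flat. The other three tabs are up and unchanged, and the plate hasn't shifted.

```bash
python3 -c "
from cell import *
print(hand_in())"
```

```text
the job is handed in; nothing more can be done
None
```

The near-right corner was the one that gave (4 mm, against a firm near-left; I did not press the two far corners); its shim tab is pressed flat, the other three are still up, and the job is handed in with no verdict returned.

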